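Eject the used coffee capsule and hold the lever at half travel

ROBOT

A 6-joint arm with a two-finger parallel gripper is mounted at the origin on the work surface. World frame = base frame: x ahead of the robot, y to its left, z up, the work surface at z = 0. Lengths are in m, angles in degrees, forces in N, time in s.
With the tool pointing down it reaches from about 0.3 to 1 m from the base axis. Payload 5.1 kg.
Tool frame: the origin (TCP) lies at the very end of the fingers, on their centre line; the grasp point (between the pads) lies 19 mm behind it; z points along the fingers, y is the line along which they close (so a half turn about z gives the same grasp; the last joint's range is limited). The gripper opens to 95 mm and grips with 3 to 60 N. Pads are 20 mm wide; open, the fingers measure 119 mm over their backs; the gripper's body (75 mm by 180 mm) begins 59 mm behind the grasp point.
Start: joints at [66.257, 7.093, 94.555, -0, 78.352, -4.733], TCP at [0.212, 0.615, 0.215] pointing down, gripper open.
Joint ranges: [-149.61, 149.61], [-58.7, 133.49], [1.44, 155.28], [-77.14, 257.14], [18.33, 153.61], [-166.67, 166.67]. Speed limits (degrees/s): [147.25, 147.25, 180, 180, 180, 180].

INTERFACE

Orientations are given as a 3x3 rotation matrix whose columns are the frame's x, y, z axes.
In Python, from bench import env gives the robot as it stands. The module is installed in compiled form; this text tells all that it offers.
- The arm moves only by the tool carry_out, never from a script. Its argument "deltas" is a list of rows, each a list of 3 entries, a list of its own where there are three numbers: the finger opening in cm, from 0 to 9.51, then the shift along the world's x, y, z in cm, then the turn about the world's z in units of 10 degrees (1.0 is 10 degrees). In form: [[fingers, [dx, dy, dz], roll], ...]. A call has 1 to 5 rows; each row is the pose to reach, as a shift and turn from the pose commanded when the call began; what a row does not reach only later rows make up. A row lasts 1/8 s, in which the tool goes at most 62.5 mm and 10.7 degrees, less where a joint would pass 70% of its speed; a pose out of reach is approached as far as the arm can. A call with a gripper value outside its range is refused whole. The fingers move at their own pace and stop on an object; "squeeze" is the grip in N (left out, the last holds). Time passes only in rows, so rows that repeat a pose let the fingers close. It gives the time, the measured TCP pose, the force, the opening and the grip force at its end, in the units of the state.
- env.state(): the state, without advancing time (a new reading comes with each control period).
- env.read_camera(name): name is "scene" or "top" or "wrist"; returns a dict with "pixels" (420x560x3 uint8, red, green, blue), "mtx" (3x3 intrinsics, pixels), "world_to_cam" (4x4, takes a point from world to camera coordinates). Camera axes: x right, y up, looking along -z (the intrinsics and any distortion apply to the point x, -y, -z); pixel columns grow to the right and rows downward; lengths in m; the calibration is good to about 2 mm. A picture is of the moment at which its call begins. There is no depth.
- env.finish_job(): hands the job in; it is judged then, once.
The state is a dict: "time_s": time; "joint_pos": joint angles; "joint_velocities": joint speeds; "joint_torque": joint torques, N m; "tcp_pos": TCP position; "orientation": TCP orientation; "contact_force": force on the tool from outside, world axes, zero at the start; "ft_torque": the same for the moment, N m; "grip_width": finger opening in m; "grasp_force": force on a finger pad.
Only numpy, scipy, OpenCV 4.12 (cv2) and the standard library are available. Lean on these libraries where they do the work, as an engineer would, in place of code of your own. Each camera call takes 0.05 s, during which the arm holds its last target. There are 200 camera calls.

TASK

Get the capsule coffee machine ready for wiping: push the ejector's spring slide by its upright tab until the used capsule drops into the catch bin, and let the slide spring back home. Then press down the lever on top of the machine to half of its travel, so that its pointer stands between the two ribs of the scale, and keep it there: the lever springs up if let go, so finish while still holding it steady. Leave the crockery and everything else on the counter where it stands.

Things in the scene. Friction and masses are not known exactly. Their poses are not given: they have to be found in the camera images.
- machine: fixed capsule coffee machine, white on a grey base, left or right of the ejector. Origin: on the counter under its middle; x points to its back (spout and drip tray face -x), z up. Spans x -130 to 173, y -60 to 60 mm; flat top 180 mm up. On top, at y 26 to 46 mm, stands a curved scale with two raised ribs, 118 to 137 mm from the lever's hinge
- lever_hinge (a point): fixed point on the lever's hinge axis (which runs along the machine's y), at x = +60 mm, y = 0, z = 200 mm of the machine
- lever_pad (a point): moves with the lever: middle of the upper face of the lever's grey end pad (60 mm long, 36 mm wide, 12 mm thick), 170 mm from the hinge axis along the lever
- lever (a joint): lever angle, rad: 0 = up at rest (runs from the hinge to the machine's front, rising 0.70 above level, pad 0.31 m up), 0.70 = fully down, level. Half travel 0.35 (pad 0.26 m up): the pointer on its +y side is midway between the scale's ribs (0.26 and 0.44). Pressing the pad down lowers it; a spring lifts it: about 3 N at the pad to start, 7 N half way, 12 N at the stop
- ejector: fixed used-capsule ejector: aluminium track 60 mm wide, floor 70 mm up, open white catch bin (130 x 110, walls 55 mm high) at its +x end. Origin: on the counter under the track; x = push direction (to the bin), z up. A sleeve (x -35 to 25 mm, walls and inturned lips, top 112 mm up) covers the capsule; the track floor ends at x = 25 mm
- slide_tab (a point): moves with the slide: middle of the top edge of its upright grey tab (10 mm thick along the ejector's x, 30 mm wide along y; top 144 mm above the counter, free down to 95 mm); at rest it is at x = -100 mm of the ejector
- slide (a joint): travel of the ejector slide, m: 0 = home, 0.060 = pushed fully towards the bin (ejector's +x). The capsule tips off the track's end at about 0.036 to 0.055. A spring drives the slide back home: about 2 N at the start, 7 N at full travel
- bin_floor (a point): centre of the catch bin's floor, at x = +92 mm of the ejector, with the ejector's axes
- capsule: the used metal coffee capsule, a blunt cone 37 mm wide at its foot and 29 mm high, standing in the ejector's sleeve ahead of the slide; origin at the centre of its underside
- spare_capsule: unused metal capsule of the same shape and size (37 mm wide, 29 mm high) standing on the counter beside the ejector; origin at the centre of its underside; leave it alone
- espresso_cup: white cup, 56 mm wide, 55 mm high, on the drip tray under the machine's spout; origin at the centre of its underside; leave it alone
- ramekin: terracotta ramekin, 84 mm wide, 45 mm high; origin at the centre of its underside; leave it alone
- bowl: white bowl, 120 mm wide, 50 mm high; origin at the centre of its underside; leave it alone
- jar: glass jar with a steel cap, 70 mm wide, 100 mm high; origin at the centre of its underside; leave it alone
- spoon: steel spoon 140 mm long lying on the counter; origin at the middle of its length, on the counter; leave it alone
- mug: blue mug, 76 mm wide without its handle, 85 mm high; origin at the centre of its underside; leave it alone

How it is judged:
By the outcome, as a careful person would: the job done as asked, in the order asked, and still so for the second after the job is handed in, while the arm keeps its last pose, push and grip.
It also fails if it takes over 51 s, if anything falls off the work surface, if the arm or the gripper's body presses on something with over 40 N, if the wrist force passes 120 N, or if a joint passes its speed limit or range.

## Working session

There is one attempt and no reset: what is moved stays moved. The work goes in short steps, Python scripts to look and compute and a tool call to move; the robot and the scene stay as the last step left them, time stands still between calls to the robot, and variables do not carry over. Pictures are saved under pics/ and viewed, at most 10 in all, crops included, and the job is handed in when it is done.

Besides the shell and the picture viewer there is one more tool, called after "Request:" as name([rows], argument=value, ...), one row to a line, values as JSON. carry_out: Moves the arm, as the interface text tells. Its arguments: {"type":"object","properties":{"deltas":{"type":"array","items":{"type":"array"}},"squeeze":{"type":"number"}},"required":["deltas"]}

```bash
mkdir -p pics; python3 - <<'E'
from bench import env
import cv2,numpy as np,pickle
d={}
for n in ("scene","top"):
    c=env.read_camera(n); d[n]=c
    cv2.imwrite(f"pics/{n}0.png",c["pixels"][:,:,::-1])
    print(n,c["mtx"].tolist(),np.round(c["world_to_cam"],4).tolist(),[k for k in c])
pickle.dump(d,open("c0.pkl","wb"))
s=env.state();print(s["time_s"],s["tcp_pos"],s["orientation"],s["contact_force"])
E
```

```text
scene [[458.3255388699156, 0.0, 279.9630720006052], [0.0, 458.3255388699156, 211.39937004520365], [0.0, 0.0, 1.0]] [[-0.6935, 0.7203, 0.0119, 0.3733], [-0.5083, -0.501, 0.7005, 0.149], [0.5105, 0.4798, 0.7136, -2.0068], [0.0, 0.0, 0.0, 1.0]] ['pixels', 'mtx', 'world_to_cam']
top [[428.9519469045886, 0.0, 278.18720616918563], [0.0, 428.9519469045886, 208.37845879612104], [0.0, 0.0, 1.0]] [[-0.014, -0.9998, 0.0103, -0.0146], [0.9861, -0.0121, 0.166, -0.5636], [-0.1658, 0.0125, 0.9861, -1.388], [0.0, 0.0, 0.0, 1.0]] ['pixels', 'mtx', 'world_to_cam']
0.1 [0.21153194 0.61399973 0.21355958] [[-9.45457863e-01  3.25743628e-01 -7.19769022e-04]
 [ 3.25744401e-01  9.45456321e-01 -1.71195509e-03]
 [ 1.22851708e-04 -1.85304213e-03 -9.99998276e-01]] [-0.66044924  0.56285561 -0.48801607]
```

View pics/scene0.png

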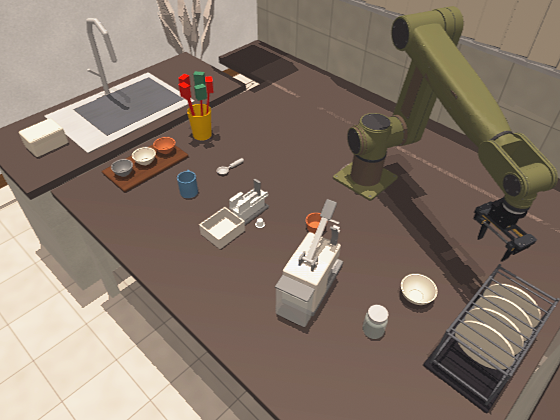

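View pics/top0.png

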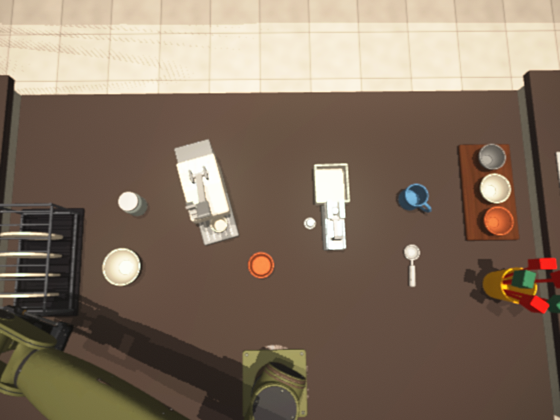

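The scene view shows the machine at about (310,270) and the ejector at about (235,215). In the top view they are at (205,190) and (333,205), both opening away from the robot. I'll enlarge both for measuring.

```bash
cat > h.py <<'E'
import numpy as np,pickle,cv2
def ray(c,u,v):
    W=np.array(c["world_to_cam"]);R=W[:3,:3];t=W[:3,3]
    p=np.linalg.inv(c["mtx"])@[u,v,1]
    return -R.T@t, R.T@np.array([p[0],-p[1],-p[2]])
def onz(c,u,v,z):
    o,d=ray(c,u,v); return o+d*(z-o[2])/d[2]
def proj(c,P):
    W=np.array(c["world_to_cam"]);q=(W[:3,:3]@np.atleast_2d(P).T).T+W[:3,3]
    q=q*[1,-1,-1]; p=(c["mtx"]@q.T).T; return p[:,:2]/p[:,2:]
def tri(obs):
    A=np.zeros((3,3));b=np.zeros(3);L=[]
    for c,u,v in obs:
        o,d=ray(c,u,v);d/=np.linalg.norm(d);M=np.eye(3)-np.outer(d,d);A+=M;b+=M@o;L.append((M,o))
    x=np.linalg.solve(A,b); return x,[np.linalg.norm(M@(x-o)) for M,o in L]
E
python3 - <<'E'
import pickle,cv2,numpy as np
d=pickle.load(open("c0.pkl","rb"))
t=d["top"]["pixels"][:,:,::-1];s=d["scene"]["pixels"][:,:,::-1]
f=lambda i,x,y,w,h,k:cv2.resize(i[y:y+h,x:x+w],None,fx=k,fy=k,interpolation=cv2.INTER_CUBIC)
a=np.hstack([f(t,170,135,75,115,5),f(t,295,155,75,115,5)])
b=np.hstack([f(s,270,195,80,130,4.5),f(s,195,172,80,130,4.5)])
cv2.imwrite("pics/tz.png",a);cv2.imwrite("pics/sz.png",b);print(a.shape,b.shape)
E
```

```text
(575, 750, 3) (585, 720, 3)
```

View pics/tz.png

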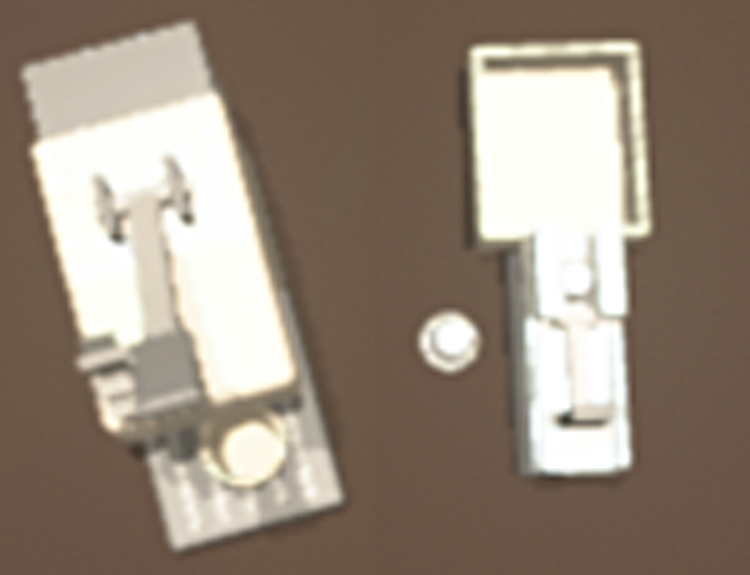

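View pics/sz.png

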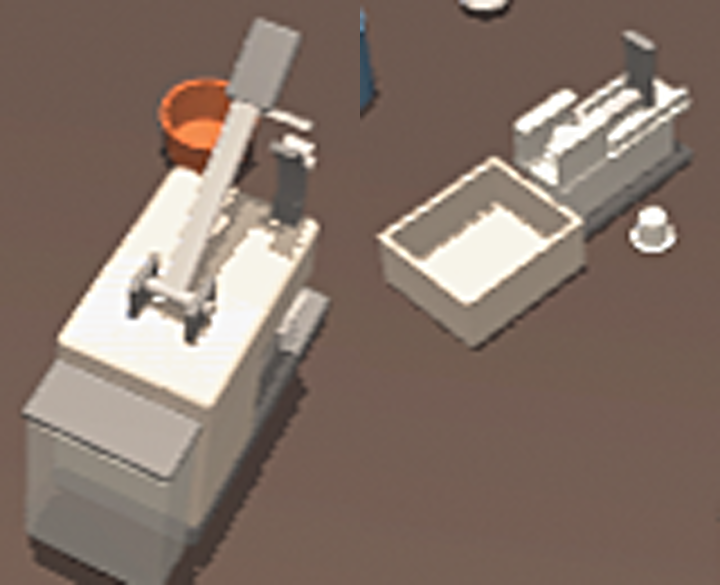

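In the zoomed top view the lever pad is at about (165,370), the bin rim corners are at (470,45), (637,42), (650,237) and (480,240), and the tab is near (588,412). In the zoomed scene view the pad corners are (262,18), (300,35), (272,108) and (228,95), and the tab top runs from (622,33) to (655,45).

```bash
python3 - <<'E'
from h import *
d=pickle.load(open("c0.pkl","rb"));T,S=d["top"],d["scene"]
np.set_printoptions(precision=4,suppress=True)
tl=lambda x,y:(170+x/5-.4,135+y/5-.4); tr=lambda x,y:(295+(x-375)/5-.4,155+y/5-.4)
sl=lambda x,y:(270+x/4.5-.4,195+y/4.5-.4); sr=lambda x,y:(195+(x-360)/4.5-.4,172+y/4.5-.4)
print("cam",ray(T,0,0)[0],ray(S,0,0)[0])
P=[]
for a,b in [((140,413),(262,18)),((203,400),(300,35)),((190,333),(272,108)),((132,340),(228,95))]:
    pass
# top-image corners: near-robot edge bottom ; scene: near-robot edge = top. +y is left in top, right in scene
for a,b in [((140,413),(300,35)),((203,400),(262,18)),((190,333),(228,95)),((132,340),(272,108))]:
    x,e=tri([(T,*tl(*a)),(S,*sl(*b))]);P.append(x);print("pad",x,e)
print("padmean",np.mean(P,0))
print("bin top")
B=[onz(T,*tr(*p),0.055) for p in [(470,45),(637,42),(650,237),(480,240)]];print(np.array(B),np.mean(B,0))
B2=[onz(S,*sr(*p),0.055) for p in [(474,304),(380,237),(494,160),(583,220)]];print(np.array(B2),np.mean(B2,0))
print("tab ends z.144 S",onz(S,*sr(622,33),.144),onz(S,*sr(655,45),.144))
print("tab top T",onz(T,*tr(587,417),.144), onz(T,*tr(560,418),.144),onz(T,*tr(612,418),.144))
print("machine top z.18 T");
M=[onz(T,*tl(*p),.18) for p in [(33,148),(220,93),(300,395),(103,430)]];print(np.array(M))
print("tray/base bottom", onz(T,*tl(175,550),.02),onz(T,*tl(343,500),.02))
for n,(u,v) in dict(ram=(261,265),bowl=(122,267),jar=(130,202),mug=(416,198)).items(): print(n,onz(T,u,v,.05))
print("spare",onz(T,*tr(449,342),.02))
E
```

```text
cam [ 0.3254 -0.0041  1.4624] [1.3592 0.7686 1.3231]
pad [0.4952 0.1967 0.3273] [np.float64(0.00026051064100000225), np.float64(0.00026051064100005516)]
pad [0.5008 0.165  0.3262] [np.float64(0.0016542636655133534), np.float64(0.0016542636655133502)]
pad [0.545  0.1768 0.2899] [np.float64(0.0002417569251054019), np.float64(0.00024175692510548167)]
pad [0.5393 0.209  0.2964] [np.float64(0.0018257882991993752), np.float64(0.0018257882991992733)]
padmean [0.5201 0.1869 0.3099]
bin top
[[ 0.7145 -0.1441  0.055 ]
 [ 0.7153 -0.2576  0.055 ]
 [ 0.5807 -0.2609  0.055 ]
 [ 0.5801 -0.1471  0.055 ]] [ 0.6477 -0.2024  0.055 ]
[[ 0.7081 -0.1417  0.055 ]
 [ 0.7145 -0.2539  0.055 ]
 [ 0.5875 -0.2548  0.055 ]
 [ 0.5822 -0.1474  0.055 ]] [ 0.6481 -0.1994  0.055 ]
tab ends z.144 S [ 0.4624 -0.2212  0.144 ] [ 0.4533 -0.19    0.144 ]
tab top T [ 0.4522 -0.201   0.144 ] [ 0.4518 -0.1843  0.144 ] [ 0.4514 -0.2164  0.144 ]
machine top z.18 T
[[0.6827 0.2916 0.18  ]
 [0.7166 0.177  0.18  ]
 [0.5268 0.1267 0.18  ]
 [0.507  0.2451 0.18  ]]
tray/base bottom [0.4477 0.2263 0.02  ] [0.4799 0.1137 0.02  ]
ram [0.3761 0.0367 0.05  ]
bowl [0.3758 0.4886 0.05  ]
jar [0.5905 0.472  0.05  ]
mug [ 0.5926 -0.4861  0.05  ]
spare [ 0.5163 -0.1276  0.02  ]
```

Request:
carry_out([
  [0, [1.4, -5.6, 1], 0.5],
  [0, [2.8, -11.2, 2], 1.0],
  [0, [4.2, -16.8, 3], 1.5],
  [0, [5.6, -22.4, 4], 2.0],
  [0, [7, -28, 4], 2.05],
], squeeze=20)

```text
time_s: 0.72
tcp_pos: [0.282, 0.333, 0.2553]
orientation: [[-1.0, -0.027, 0.001], [-0.027, 1.0, 0.001], [-0.001, 0.001, -1.0]]
contact_force: [0.3, -1.2, 0.2]
grip_width: 0.0504
grasp_force: 0.0
```

Request:
carry_out([
  [0, [1.4, -5.6, 0], 0],
  [0, [2.8, -11.2, 0], 0],
  [0, [4.2, -16.8, 0], 0],
  [0, [5.6, -22.4, 0], 0],
  [0, [7, -28, 0], 0],
])

```text
time_s: 1.35
tcp_pos: [0.3516, 0.0528, 0.2545]
orientation: [[-1.0, -0.026, 0.001], [-0.026, 1.0, 0.0], [-0.001, 0.0, -1.0]]
contact_force: [1.1, -1.1, 0.2]
grip_width: 0.0022
grasp_force: 0.0
```

Request:
carry_out([
  [0, [1.4, -5.6, 0], 0],
  [0, [2.8, -11.2, 0], 0],
  [0, [4.2, -16.8, 0], 0],
  [0, [5.6, -22.4, 0], 0],
  [0, [6.4, -26, 0], 0],
])

```text
time_s: 1.98
tcp_pos: [0.4155, -0.2078, 0.254]
orientation: [[-1.0, -0.024, -0.001], [-0.024, 1.0, 0.001], [0.001, 0.001, -1.0]]
contact_force: [-0.2, 0.3, 0.4]
grip_width: 0.0008
grasp_force: 0.0
```

Request:
carry_out([
  [0, [0, 0.2, -5], 0],
  [0, [0, 0.2, -10], 0],
  [0, [0, 0.2, -13.6], 0],
  [0, [0, 0.2, -13.6], 0],
  [0, [0, 0.2, -13.6], 0],
])

```text
time_s: 2.6
tcp_pos: [0.4165, -0.2039, 0.1201]
orientation: [[-1.0, -0.026, 0.002], [-0.026, 1.0, -0.001], [-0.002, -0.001, -1.0]]
contact_force: [0.5, 1.3, -0.0]
grip_width: 0.0001
grasp_force: 0.0
```

Request:
carry_out([
  [0, [0.8, 0, 0], 0],
  [0, [1.6, 0, 0], 0],
  [0, [2.4, 0, 0], 0],
  [0, [3.2, 0, 0], 0],
  [0, [3.2, 0, 0], 0],
])

```text
time_s: 3.22
tcp_pos: [0.4481, -0.2035, 0.1187]
orientation: [[-1.0, -0.027, -0.001], [-0.027, 1.0, -0.0], [0.001, -0.0, -1.0]]
contact_force: [-3.4, -0.2, 1.8]
grip_width: 0.0006
grasp_force: 1.2
```

```bash
python3 - <<'E'
from h import *
from bench import env
o=[]
for n,b in (("top",(295,155,75,115)),("scene",(195,172,80,115))):
    c=env.read_camera(n);i=c["pixels"][:,:,::-1];x,y,w,h=b
    o.append(cv2.resize(i[y:y+h,x:x+w],(int(w*4.8),int(h*4.8)),interpolation=cv2.INTER_CUBIC))
cv2.imwrite("pics/push1.png",np.hstack(o))
E
```

```text
(no output)
```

View pics/push1.png

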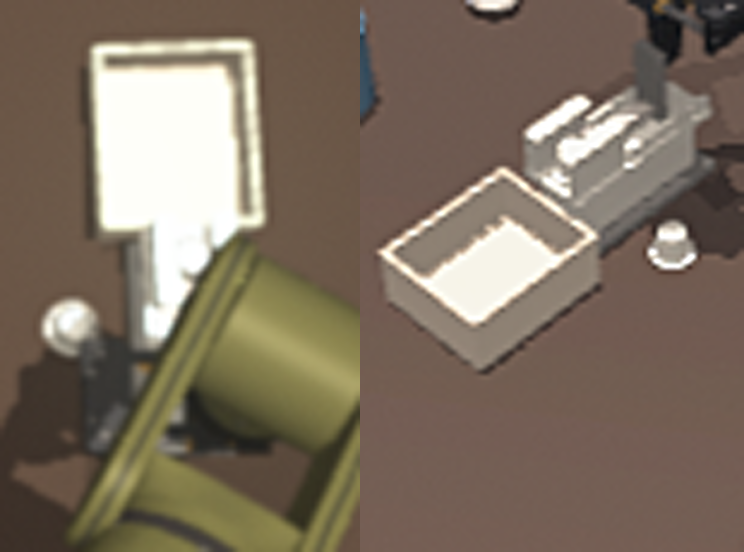

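The fingers touch the tab: in the scene crop it is at (650,75), with the gripper behind it at (670,30). The force is −3.4 N in x. Next I push it through.

Request:
carry_out([
  [0, [0.8, 0, 0], 0],
  [0, [1.6, 0, 0], 0],
  [0, [2.4, 0, 0], 0],
  [0, [3.2, 0, 0], 0],
  [0, [4.0, 0, 0], 0],
])

```text
time_s: 3.95
tcp_pos: [0.4875, -0.2027, 0.1184]
orientation: [[-1.0, -0.026, -0.003], [-0.026, 1.0, 0.002], [0.002, 0.002, -1.0]]
contact_force: [-7.2, 3.6, 4.1]
grip_width: 0.0004
grasp_force: 3.4
```

Request:
carry_out([
  [0, [0.4, 0, 0], 0],
  [0, [0.8, 0, 0], 0],
  [0, [1.1, 0, 0], 0],
  [0, [1.1, 0, 0], 0],
  [0, [1.1, 0, 0], 0],
])

```text
time_s: 4.58
tcp_pos: [0.4979, -0.2025, 0.1184]
orientation: [[-1.0, -0.026, -0.004], [-0.026, 1.0, 0.002], [0.004, 0.002, -1.0]]
contact_force: [-8.2, 2.5, 5.2]
grip_width: 0.0004
grasp_force: 4.1
```

```bash
python3 - <<'E'
from h import *
from bench import env
o=[]
for n,b in (("top",(295,155,75,115)),("scene",(195,172,80,115))):
    c=env.read_camera(n);i=c["pixels"][:,:,::-1];x,y,w,h=b
    o.append(cv2.resize(i[y:y+h,x:x+w],(int(w*4.8),int(h*4.8)),interpolation=cv2.INTER_CUBIC))
cv2.imwrite("pics/push2.png",np.hstack(o))
E
```

```text
(no output)
```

View pics/push2.png

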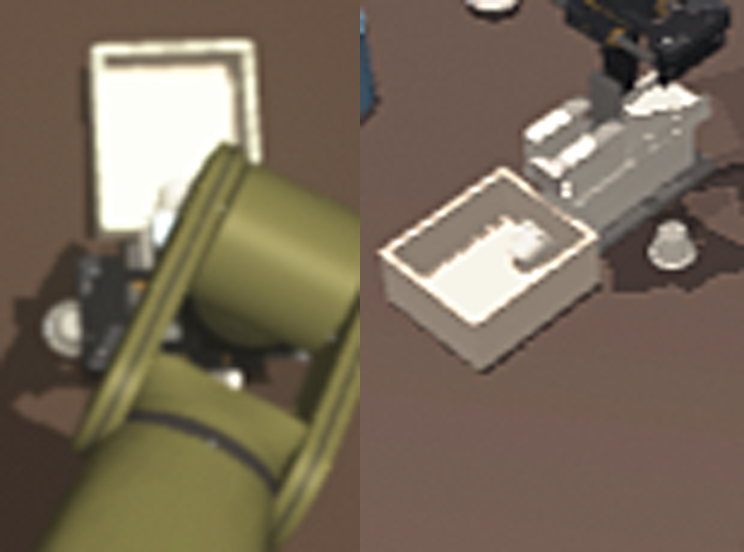

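The used capsule lies in the bin, at about (530,240) in the scene crop. I now back off so the slide springs home, then rise.

Request:
carry_out([
  [0, [-1.4, 0, 0], 0],
  [0, [-2.8, 0, 0], 0],
  [0, [-4.2, 0, 0], 0],
  [0, [-5.6, 0, 0], 0],
  [0, [-7.0, 0, 0], 0],
])

```text
time_s: 5.3
tcp_pos: [0.4286, -0.2037, 0.1188]
orientation: [[-1.0, -0.026, 0.002], [-0.026, 1.0, -0.0], [-0.002, -0.0, -1.0]]
contact_force: [-0.2, -0.4, 0.5]
grip_width: 0.0006
grasp_force: 0.0
```

Request:
carry_out([
  [0, [-1.6, 0, 0], 0],
  [0, [-2, 0, 5], 0],
  [0, [-2, 0, 11], 0],
  [0, [-2, 0, 17], 0],
  [0, [-2, 0, 23], 0],
])

```text
time_s: 5.92
tcp_pos: [0.4082, -0.2034, 0.351]
orientation: [[-1.0, -0.026, 0.002], [-0.026, 1.0, -0.001], [-0.002, -0.001, -1.0]]
contact_force: [0.7, -0.2, 0.3]
grip_width: 0.0003
grasp_force: 0.0
```

Request:
carry_out([
  [0, [0, 4, 4], 0.3],
  [0, [1, 9, 5.4], 0.6],
  [0, [3, 14, 5.4], 1.0],
  [0, [4.5, 19, 5.4], 1.35],
  [0, [6, 24, 5.4], 1.35],
])

```text
time_s: 6.55
tcp_pos: [0.4687, 0.0381, 0.4032]
orientation: [[-0.966, -0.259, 0.002], [-0.259, 0.966, 0.0], [-0.002, -0.0, -1.0]]
contact_force: [-0.0, 0.2, 0.7]
grip_width: 0.0004
grasp_force: 0.0
```

```bash
python3 - <<'E'
from h import *
from bench import env
o=[]
for n,b in (("top",(295,155,75,115)),("scene",(195,172,80,115))):
    c=env.read_camera(n);i=c["pixels"][:,:,::-1];x,y,w,h=b
    o.append(cv2.resize(i[y:y+h,x:x+w],(int(w*4.8),int(h*4.8)),interpolation=cv2.INTER_CUBIC))
cv2.imwrite("pics/home.png",np.hstack(o))
E
```

```text
(no output)
```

View pics/home.png

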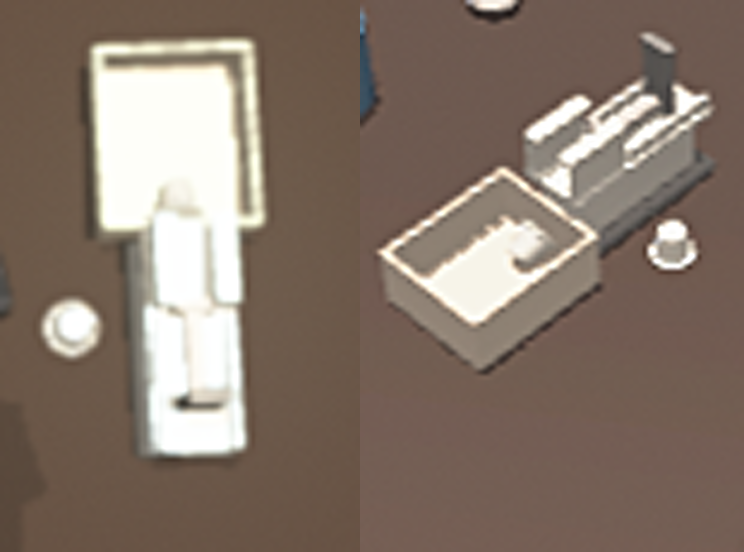

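The slide is back home with its tab at its first place, (658,70), and the capsule is in the bin. Next is the lever.

Request:
carry_out([
  [0, [2, 5, 0], 0],
  [0, [4, 10, 0], 0],
  [0, [6.1, 15.2, 0], 0],
  [0, [6.1, 15.2, -4], 0],
  [0, [6.1, 15.2, -7.5], 0],
])

```text
time_s: 7.28
tcp_pos: [0.5299, 0.1882, 0.3268]
orientation: [[-0.966, -0.259, 0.001], [-0.259, 0.966, 0.0], [-0.001, -0.0, -1.0]]
contact_force: [-0.0, -0.7, -0.4]
grip_width: 0.0005
grasp_force: 0.0
```

Request:
carry_out([
  [0, [0, 0, -1], 0],
  [0, [-0.2, 0, -1.8], 0],
  [0, [-0.6, -0.1, -2.6], 0],
  [0, [-1.0, -0.3, -3.4], 0],
  [0, [-1.0, -0.3, -3.4], 0],
])

```text
time_s: 7.9
tcp_pos: [0.5199, 0.1855, 0.2953]
orientation: [[-0.966, -0.258, 0.002], [-0.258, 0.966, 0.001], [-0.003, 0.0, -1.0]]
contact_force: [-1.0, 0.7, 4.8]
grip_width: 0.0005
grasp_force: 2.2
```

Request:
carry_out([
  [0, [-0.5, -0.1, -0.9], 0],
  [0, [-0.9, -0.2, -1.7], 0],
  [0, [-1.4, -0.3, -2.6], 0],
  [0, [-1.9, -0.5, -3.5], 0],
  [0, [-1.9, -0.5, -3.5], 0],
])

```text
time_s: 8.52
tcp_pos: [0.5027, 0.1808, 0.2608]
orientation: [[-0.966, -0.258, 0.007], [-0.258, 0.966, 0.002], [-0.007, -0.0, -1.0]]
contact_force: [4.6, 1.8, 5.7]
grip_width: 0.0004
grasp_force: 3.5
```

```bash
python3 - <<'E'
from h import *
from bench import env
c=env.read_camera("scene");i=c["pixels"][:,:,::-1];cv2.imwrite("pics/s_full.png",i)
s=cv2.resize(i[195:285,270:360],None,fx=6.5,fy=6.5,interpolation=cv2.INTER_CUBIC)
cv2.imwrite("pics/lev.png",s);pickle.dump(c,open("c2.pkl","wb"));print(env.state()["tcp_pos"],env.state()["contact_force"])
E
```

```text
[0.50281349 0.18088098 0.26119627] [3.87402471 1.23476685 5.53736522]
```

View pics/lev.png

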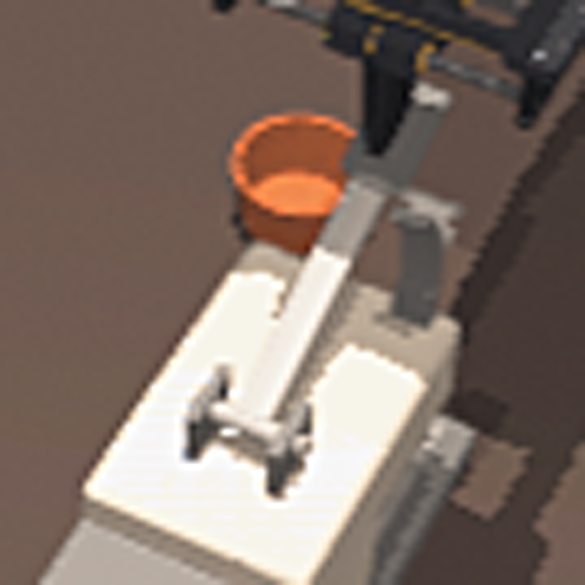

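The zoomed scene view shows the fingers on the pad, with pad corners near (395,193) and (450,105). The pointer and scale are near (430,205). I'll work out the lever angle from the pad's +y edge.

```bash
python3 - <<'E'
from h import *
from bench import env
np.set_printoptions(precision=3,suppress=True)
S0=pickle.load(open("c0.pkl","rb"))["scene"];S=pickle.load(open("c2.pkl","rb"))
H=np.array([.6457,.2206,.2]);a=np.radians(15);ex=np.array([np.cos(a),np.sin(a),0]);ey=np.array([-np.sin(a),np.cos(a),0])
def ang(c,u,v,y):
    o,d=ray(c,u,v);t=((H-o)@ey+y)/(d@ey);P=o+t*d-H
    r=-P@ex;return np.array([np.hypot(r,P[2]),.7-np.arctan2(P[2],r)])
r=lambda x,y:(270+x/4.5-.4,195+y/4.5-.4)
n=lambda x,y:(270+x/6.5-.4,195+y/6.5-.4)
print("rest",ang(S0,*r(300,35),.018),ang(S0,*r(272,108),.018))
print("now",ang(S,*n(395,193),.018),ang(S,*n(450,103),.018),ang(S,*n(415,88),-.018))
# predicted pad corners now for several angles, in zoom px
for q in (.26,.35,.44):
    th=.7-q
    P=[H-ex*R*np.cos(th)+[0,0,R*np.sin(th)]+ey*y for R in (.14,.2) for y in (.018,-.018)]
    print(q,((proj(S,P)-[270,195]+.4)*6.5).round(0).tolist())
i=cv2.imread("pics/s_full.png")
cv2.imwrite("pics/lev2.png",cv2.resize(i[202:242,318:348],None,fx=14,fy=14,interpolation=cv2.INTER_CUBIC))
c=env.read_camera("wrist");cv2.imwrite("pics/wr.png",c["pixels"][:,:,::-1])
t=env.read_camera("top")["pixels"][:,:,::-1];t=cv2.resize(t[195:235,180:210],None,fx=14,fy=14,interpolation=cv2.INTER_CUBIC)
w=cv2.imread("pics/lev2.png");cv2.imwrite("pics/lev3.png",cv2.resize(np.hstack([w,w[:,:0],cv2.resize(c["pixels"][:,:,::-1],(380,560))[:, :]]),(800,560)))
E
```

```text
rest [ 0.197 -0.049] [ 0.144 -0.036]
now [0.132 0.218] [0.193 0.351] [0.231 0.631]
0.26 [[403.0, 182.0], [337.0, 155.0], [453.0, 77.0], [387.0, 52.0]]
0.35 [[405.0, 192.0], [339.0, 165.0], [456.0, 92.0], [390.0, 67.0]]
0.44 [[406.0, 203.0], [340.0, 177.0], [456.0, 109.0], [391.0, 84.0]]
```

View pics/lev3.png

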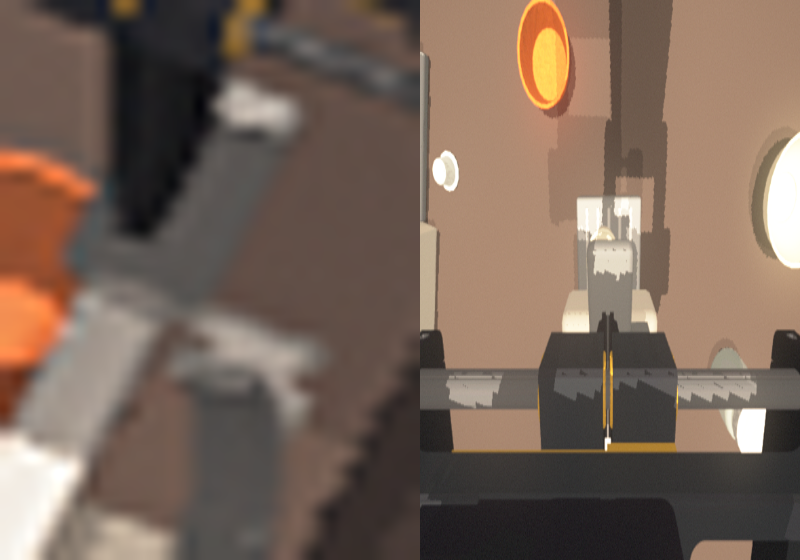

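```bash
python3 - <<'E'
from h import *
np.set_printoptions(precision=1,suppress=True)
S0=pickle.load(open("c0.pkl","rb"))["scene"];S=pickle.load(open("c2.pkl","rb"))
H=np.array([.6457,.2206,.2]);a=np.radians(15);ex=np.array([np.cos(a),np.sin(a),0]);ey=np.array([-np.sin(a),np.cos(a),0])
def pt(R,q,y): th=.7-q; return H-ex*R*np.cos(th)+[0,0,R*np.sin(th)]+ey*y
for q in (0,.26,.35,.44): print(q,[proj(S,pt(R,q,y))[0] for R in(.118,.137) for y in(.026,.046)])
x0,y0,w,h=325,216,18,26;k=14
f=lambda c:cv2.resize(c["pixels"][y0:y0+h,x0:x0+w,::-1],None,fx=k,fy=k,interpolation=cv2.INTER_CUBIC)
A,B=f(S0),f(S);C=B.copy()
for q,col in((.26,(0,0,255)),(.44,(255,0,0)),(.35,(0,255,0))):
    p=((proj(S,[pt(.137,q,.02),pt(.137,q,.046)])-[x0,y0]+.5)*k).astype(int)
    cv2.line(C,tuple(map(int,p[0])),tuple(map(int,p[1])),col,1)
cv2.imwrite("pics/ptr.png",np.hstack([A,B,C]))
D=S["pixels"].astype(int).sum(2)//3;E=S0["pixels"].astype(int).sum(2)//3
print(E[217:234,327:343]);print(D[217:234,327:343])
E
```

```text
0 [array([329.6, 227.3]), array([335.5, 229.7]), array([331.9, 221.7]), array([337.8, 224. ])]
0.26 [array([331.1, 229.5]), array([336.9, 231.8]), array([333.6, 224.3]), array([339.3, 226.6])]
0.35 [array([331.3, 230.7]), array([337.1, 233.1]), array([333.8, 225.8]), array([339.6, 228. ])]
0.44 [array([331.4, 232.2]), array([337.2, 234.5]), array([333.9, 227.5]), array([339.7, 229.8])]
[[151 156 157 131  93  85  92  93  92  93  93  93  93  93  93  93]
 [139 153 152 112  83  86  86  89  91  93  93  92  93  93  93  92]
 [163  88  95 142 150 117  99  91  86  88  90  92  92  92  93  94]
 [152 114 172 229 239 238 223 170 113  90  86  89  90  92  93  92]
 [112  81  80  97 163 220 234 235 221 169 135 117  89  90  93  92]
 [ 92  87  89  86  80  75  95 163 220 236 240 211 132  87  92  93]
 [ 79  91  93  91  90  87  82  72  92 161 226 195 109  89  92  92]
 [ 86  93  93  92  90  85  94 101  86  71  70  77  85  91  92  93]
 [ 92  92  90  92  89  79 190 239 196 120  87  81  85  90  93  93]
 [ 94  92  90 119 124 119 222 251 252 246 194 130 100  86  91  93]
 [ 96  91 101 150 172 177 195 235 247 247
[... 868 characters left out ...]
  80  81  80  82  81  82  81]
 [139 119 106 101 103 115 119 109  96  85  78  79  80  81  81  82]
 [162 148 105  80 101 136 156 159 146 123 100  84  80  79  81  81]
 [155 124  82  86  89  91 140 167 166 163 146 129 120 102  85  81]
 [144 101  80 102 114 118 140 158 162 163 167 170 146 112  92  79]
 [124  85  90 115 110 103 110 105 112 128 156 147 117  98  82  81]
 [107  90  93  87  74  83  98 106 105  78 135 142  87  75  79  81]
 [ 90  92  94  95  85  71  71  70  70  69  97 148 140  93  80  82]
 [ 72  95  95  95  88  77  75  76  75  72  84 131 121  79  80  83]
 [ 93  95  93  96  88  78  76  78  75  75  80 106 101  80  81  82]
 [ 94  93  94  95  89  79  78  77  78  75  79  93  96  95  90  85]]
```

View pics/ptr.png

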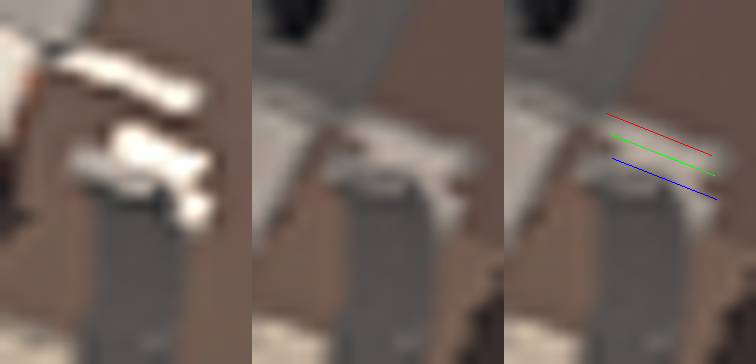

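Pad corners, pointer shift and tip height all put the lever at about 0.33–0.38. In the crop the pointer sits at about (331–340, 224–227), inside the ribs' window. I'll hold and check that it is steady.

Request:
carry_out([
  [0, [0, 0, 0], 0],
  [0, [0, 0, 0], 0],
  [0, [0, 0, 0], 0],
  [0, [0, 0, 0], 0],
  [0, [0, 0, 0], 0],
])

```text
time_s: 9.3
tcp_pos: [0.503, 0.1809, 0.2616]
orientation: [[-0.966, -0.258, 0.007], [-0.258, 0.966, 0.002], [-0.007, -0.0, -1.0]]
contact_force: [3.4, 0.3, 6.6]
grip_width: 0.0008
grasp_force: 3.5
```

```bash
python3 -c "
from bench import env
print(env.finish_job())"
```

```text
the job is handed in; nothing more can be done
None
```

I've handed the job in: the used capsule is in the catch bin, the slide is back home, and the arm is holding the lever steady at about half travel. The lever angle is estimated at 0.33–0.38 rad from camera images and fingertip height, inside the 0.26–0.44 ribs, though the picture was too coarse to see the pointer clearly between them.

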